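Click the bathroom radio's dial to the orange stud and switch it on

TASK

Set the bathroom radio to the marked station and switch it on: with a fingertip on its big knurled dial, turn the dial until its white line clicks in at the orange stud and let go of it, then press the round green button fully in and let it come out again. Do not press the button before the dial is set. Pick nothing up, and leave everything else on the shelf standing where it is.

Things in the scene. Friction and masses are not known exactly. Their poses are not given: they have to be found in the camera images.
- radio: flat teal radio fixed to the shelf, standing on rubber feet, 160 mm (x) by 260 mm (y) by 60 mm tall, all controls on its flat top; origin at the centre of its underside. A 6 mm aerial lies flat on the top, along the edge nearest the robot (x = -70 mm). Nothing on the top stands higher than the dial
- dial_top (a point): centre of the flat top face of the dial, on its upright axis (45 mm to +y of the radio's centre), 86 mm above the shelf. The dial is a round dark grey knob, 90 mm across and 20 mm thick, with a knurled rim and a flat rubber face. A fingertip pressing with 5 N and dragged round 28 mm from the axis turns it without slipping. It floats on a spring: it begins to sink at 3 N, gives 1.5 N per mm, and stops 5 mm down at about 10 N; it comes up again when let go
- dial_pointer (a point): point in line with the white line on the dial's face, 55 mm from the dial's axis, so over the ring of studs (the white line itself runs from near the centre to 43 mm from the axis). It turns with the dial and stays at the height of the dial's face
- dial (a joint): angle of the dial in rad, growing clockwise seen from above. It has five detents, at -1.047, -0.524, 0, 0.524 and 1.047 (30 degrees apart), each opposite one stud, and end stops at -1.25 and 1.25. A spring click of about 0.03 N m pulls it into the nearest detent when it is let go. At 0 the white line points along the radio's +x (away from the robot); it starts in the middle detent, 0
- stud_orange: orange stud, 10 mm wide and 3 mm high, on the radio's top, 55 mm from the dial's axis, at one of the four outer detents (30 or 60 degrees to either side of the middle one); the studs at the other detents are white. Origin at the centre of its underside, 60 mm above the shelf
- power_top (a point): centre of the top of the round green power button, 28 mm wide, in a small black housing on the radio's top, 135 mm to -y of the dial's axis. It goes down 6 mm and comes back by itself
- power (a joint): travel of the power button in m: 0 when out, 0.006 fully in, which takes 5 N; beyond that it is rigid
- jar_left: empty open glass jar, 64 mm wide, 100 mm tall, beside the radio; origin at the centre of its underside
- jar_right: a second empty glass jar just like the first, on the other side of the radio; origin at the centre of its underside
- incense_holder: blue ceramic incense holder, foot 86 mm wide, 42 mm tall, beyond the radio; origin at the centre of its underside
- tongue_scraper: stainless steel tongue scraper, a flat U of 6 mm wire 120 x 50 mm, lying on the shelf on the robot's side of the radio; origin near its middle, at the shelf surface
- basin: yellow plastic basin, 240 mm across, 85 mm tall, at the left; origin at the centre of its underside
- rinse_cup: white ceramic cup, 72 mm wide, 90 mm tall, at the right; origin at the centre of its underside
- oil_bottle: amber glass bottle with black cap, 56 mm wide, 150 mm tall, at the right; origin at the centre of its underside

How it is judged:
On the way, in this order (a step that is already met when the one before it is completed fails the run):
1. the dial has clicked in with its white line at the orange stud, and the fingers are off it (horizontal distance between dial_pointer and stud_orange below 0.007 m and contact force between the fingers and dial below 0.2 N), for 0.2 s.
2. the power button is pressed in while the dial stays at the orange stud (horizontal distance between dial_pointer and stud_orange below 0.007 m and value of joint power above 0.0045 m), for 0.02 s.
At the end, for the whole second after the job is handed in: The dial rests in the detent of the orange stud (point dial_pointer within 7 mm of the stud's centre seen from above, about 7 degrees), and the green button has been pressed after that (more than 4.5 mm in) and is out again (less than 1 mm in) (horizontal distance between dial_pointer and stud_orange below 0.007 m and velocity of joint dial between -0.05 and 0.05 rad/s and value of joint power below 0.001 m); the robot touches nothing.
It fails at once if the power button is pressed (over 3 mm in) while the dial is not at the orange stud (value of joint power above 0.003 m and horizontal distance between dial_pointer and stud_orange above 0.01 m).
It fails at once if a jar, the incense holder, tongue scraper, basin, cup or bottle is lifted, tipped or moved by more than 25 mm (distance of any of jar_left, jar_right, incense_holder, tongue_scraper, basin, rinse_cup, oil_bottle from where it was at the start of the episode above 0.025 m or angle between any of jar_left, jar_right, incense_holder, tongue_scraper, basin, rinse_cup, oil_bottle's own z axis and vertical above 0.35 rad).
It also fails if it takes over 42 s, if anything falls off the work surface, if the arm or the gripper's body presses on something with over 40 N, if the wrist force passes 120 N, or if a joint passes its speed limit or range.

ROBOT

A 6-joint arm with a two-finger parallel gripper is mounted at the origin on the work surface. World frame = base frame: x ahead of the robot, y to its left, z up, the work surface at z = 0. Lengths are in m, angles in rad, forces in N, time in s.
With the tool pointing down it reaches from about 0.35 to 0.975 m from the base axis. Payload 4.9 kg.
Tool frame: the origin (TCP) lies on the centre line of the jaws, within the pads' length; the fingertips stand ctrl.tcp_to_tips ahead of it and the grasp point (between the pads) lies 3 mm ahead of it (ctrl.tcp_to_tips is the distance from the TCP to the fingertips, in m); z points along the fingers, y is the direction in which the jaws open and shut (so a half turn about z gives the same grasp; the last joint's range is limited). The gripper opens to 85 mm and grips with 20 to 120 N. Pads are 22 mm wide; open, the fingers measure 114 mm over their backs; the gripper's body (76 mm by 85 mm) begins 54 mm behind the grasp point. The pads swing forward as they close: fully open they stand 13 mm farther back than shut.
Start: joints at [-0.119, 0.053, 1.613, -0, 1.476, -0.119], TCP at [0.625, 0, 0.253] pointing down, gripper open.
Joint ranges: [-3.01, 3.01], [-1.01, 2.22], [0.06, 2.58], [-1.02, 4.17], [0.09, 2.62], [-3.14, 3.14]. Speed limits (rad/s): [2.57, 2.57, 3.14, 3.14, 3.14, 3.14].

INTERFACE

Orientations are given as a rotation vector (axis times angle).
In Python, from station import ctrl, vision gives the robot as it stands.
- The arm moves only by the tool jog_arm, never from a script. Its argument "deltas" is a list of rows, each a list of 7 numbers: the turn, a rotation vector about the tool's x, y, z in rad, then the shift along the tool's x, y, z in cm, then the opening, from 0 (shut) to 1 (fully open). A call has 1 to 12 rows; each row shifts and turns the commanded pose from where the row before left it, along the tool's axes as they then stand; what a row does not reach is not made up. A row lasts 1/12 s, in which the tool goes at most 41.7 mm and 7.16 degrees, less where a joint would pass 70% of its speed; a pose out of reach is approached as far as the arm can. A call with a gripper value outside its range is refused whole. The fingers move at their own pace and stop on an object; "grip_force" is the grip in N (left out, the last holds). Time passes only in rows, so rows that do not move let the fingers close. It gives the time, the measured TCP pose, the force and the opening at its end, in the units of the state.
- ctrl.get_obs(): the state, without advancing time (a new reading comes with each control period).
- vision.get_image(name): name is "scene" or "side" or "wrist"; returns (picture, depth): 480x640x3 uint8, red, green, blue; 480x640 float32, m along the optical axis (not along the pixel's ray), 0 where there is no reading.
- vision.calibration(name): a dict with "fx", "fy", "cx", "cy" (pixels), "rvec" (rotation vector, rad) and "tvec" (3), from world to camera coordinates, as OpenCV has them; the wrist camera has in their place "hand_eye" (4x4, takes a point from camera to tool coordinates, whose origin is the TCP and whose axes are the flange's). Camera axes: x right, y down, z forward; pixel columns grow to the right and rows downward; lengths in m; the calibration is good to about 2 mm. A picture is of the moment at which its call begins: read the wrist's pose just before it. calibration takes no time and is no camera call.
- ctrl.finish_job(): hands the job in, once; it reports no verdict.
The state is a dict: "t": time; "q": joint angles; "dq": joint speeds; "effort": joint torques, N m; "tool_pos": TCP position; "tool_rot": TCP orientation; "contact_force": force on the tool from outside, world axes, zero at the start; "wrist_torque": the same for the moment, N m; "opening": finger opening in m.
Only numpy, scipy, OpenCV 4.12 (cv2) and the standard library are available. Lean on these libraries where they do the work, as an engineer would, in place of code of your own. Each camera call takes 0.05 s, during which the arm holds its last target. There are 200 camera calls.

## Working session

There is one attempt and no reset: what is moved stays moved. The work goes in short steps, Python scripts to look and compute and a tool call to move; the robot and the scene stay as the last step left them, time stands still between calls to the robot, and variables do not carry over. Pictures are saved under pics/ and viewed, about 8 in all and at most 12, crops included, and the job is handed in when it is done.

Besides the shell and the picture viewer there is one more tool, called after "Call:" as name(argument=value, ...) on one line, values as JSON. jog_arm: Moves the arm, as the interface text tells. Its arguments: {"type":"object","properties":{"deltas":{"type":"array"},"grip_force":{"type":"number"}},"required":["deltas"]}

```bash
mkdir -p pics
cat > h.py <<'E'
import numpy as np, cv2
from station import ctrl, vision
def cam(name,o=None):
    c=vision.calibration(name)
    if 'rvec' in c:
        R=cv2.Rodrigues(np.array(c['rvec'],float))[0]; t=np.array(c['tvec'],float).ravel()
        return c,R.T,-R.T@t
    T=np.eye(4);T[:3,:3]=cv2.Rodrigues(np.array(o['tool_rot'],float))[0];T[:3,3]=o['tool_pos']
    M=T@np.array(c['hand_eye']); return c,M[:3,:3],M[:3,3]
def look(name,fn=None):
    o=ctrl.get_obs(); im,d=vision.get_image(name)
    if fn: cv2.imwrite('pics/'+fn,im[:,:,::-1])
    return im,d,cam(name,o)
def ray(C,u,v,z):
    c,R,p=C; r=R@np.array([(u-c['cx'])/c['fx'],(v-c['cy'])/c['fy'],1.]); return p+r*(z-p[2])/r[2]
E
python3 - <<'E'
from h import *
for n in ('scene','wrist'):
    im,d,C=look(n,n+'1.png'); print(n,C[2],C[0]['fx'])
o=ctrl.get_obs();print(o,ctrl.tcp_to_tips)
a=cv2.imread('pics/scene1.png');b=cv2.imread('pics/wrist1.png')
E
```

```text
scene [1.16166466 0.12995067 1.03396995] 457.9835759847554
wrist [0.62435361 0.08206154 0.37363277] 354.51601330533373
{'t': 0.1, 'q': array([-1.18965343e-01,  5.32759906e-02,  1.61416332e+00,  1.99468489e-06,
        1.47602159e+00, -1.19022252e-01]), 'dq': array([ 0.00011708, -0.0013507 , -0.00203873, -0.00032574,  0.00073551,
        0.00093633]), 'effort': array([ 6.14647306e-04, -3.94903493e+01, -3.71363103e+01, -4.52310599e-05,
        3.99340541e-03, -4.17574097e-05]), 'tool_pos': array([6.24468729e-01, 8.60945616e-05, 2.52191177e-01]), 'tool_rot': array([-2.22033885e+00, -2.22046479e+00,  1.81078669e-03]), 'contact_force': array([-0.00333167, -1.18435028, -0.40282627]), 'wrist_torque': array([-0.02848705, -0.03299754, -0.05196043]), 'opening': 0.08527447597850953} 0.022
```

View pics/scene1.png

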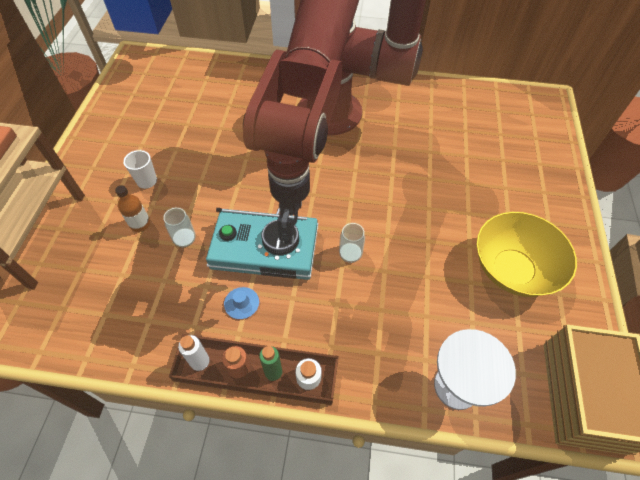

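View pics/wrist1.png

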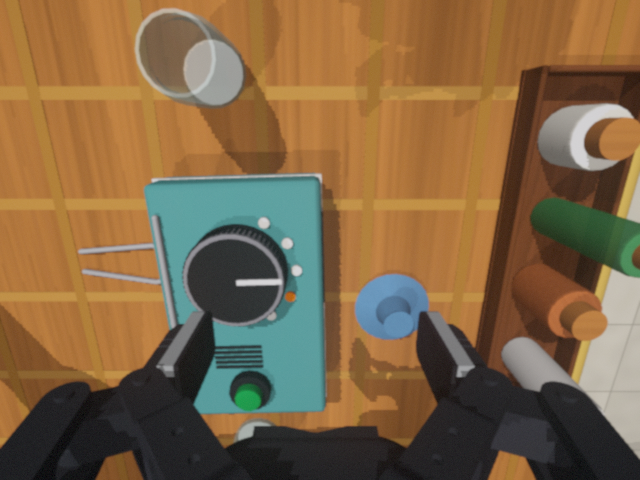

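The wrist view shows the dial at about (236,276) with its line pointing to +x. The orange stud at (290,297) is one stud toward -y, which is +30° clockwise. The green button is at (248,395). Next I'll measure these positions.

```bash
cat >> h.py <<'E'
def blob(im,lo,hi,box=None):
    m=cv2.inRange(cv2.cvtColor(im,cv2.COLOR_RGB2HSV),lo,hi)
    if box: k=np.zeros_like(m);x0,y0,x1,y1=box;k[y0:y1,x0:x1]=255;m&=k
    c=max(cv2.findContours(m,cv2.RETR_EXTERNAL,cv2.CHAIN_APPROX_NONE)[0],key=cv2.contourArea)
    return cv2.minEnclosingCircle(c),cv2.contourArea(c),c
E
python3 - <<'E'
from h import *
im,d,C=look('wrist')
(s,r),a,_=blob(im,(5,150,120),(18,255,255),(255,205,320,330)); S=ray(C,*s,.0615); print('orange',s,a,S)
(g,r),a,_=blob(im,(50,120,60),(75,255,255),(215,360,280,420)); print('green',g,r,a, d[int(g[1]),int(g[0])], ray(C,*g,.085))
_,_,c=blob(im,(0,0,170),(180,60,255),(225,270,285,292))
for q in (c[c[:,0,0].argmin(),0],c[c[:,0,0].argmax(),0]): print('line',q,ray(C,*q,.086))
# white studs
for b in ((257,215,271,230),(280,236,294,250),(290,264,303,277)):
    (s,r),a,_=blob(im,(0,0,150),(180,80,255),b); print('stud',a,ray(C,*s,.0615))
# teal top corners
_,a,c=blob(im,(80,60,60),(100,255,255),(140,170,335,420)); print(a,[ray(C,*p,.068) for p in cv2.boxPoints(cv2.minAreaRect(c))])
z=C[2][2]-d; print('z dial',z[300,220],'top',z[340,300],'button',z[int(g[1]),int(g[0])])
# dial face circle: points with depth plane near .086
m=((abs(z-.086)<.004)*255).astype(np.uint8); m[:,:170]=0;m[:,300:]=0;m[:210]=0;m[315:]=0
c=max(cv2.findContours(m,0,1)[0],key=cv2.contourArea); e,r=cv2.minEnclosingCircle(c); print('dial',e,r,cv2.contourArea(c),ray(C,*e,.086), r/C[0]['fx']*(C[2][2]-.086))
E
```

```text
orange (290.0, 296.0) 56.0 [ 0.5995086  -0.07885781  0.0615    ]
green (247.92308044433594, 397.0) 14.486369132995605 573.5 0.3605438 [ 0.55641732 -0.18006298  0.085     ]
line [236 281] [ 0.55374637 -0.05142597  0.086     ]
line [281 284] [ 0.5936947  -0.05432825  0.086     ]
stud 115.0 [ 0.57662595 -0.00414198  0.0615    ]
stud 110.0 [ 0.59756766 -0.02357824  0.0615    ]
stud 93.5 [ 0.60610833 -0.05119329  0.0615    ]
24279.5 [array([0.47736611, 0.03448164, 0.068     ]), array([0.62791566, 0.03888359, 0.068     ]), array([ 0.63637539, -0.21318541,  0.068     ]), array([ 0.44563797, -0.22037085,  0.068     ])]
z dial 0.05345207403296559 top 0.009895681840125015 button 0.013206064206305435Traceback (most recent call last):
  File "<stdin>", line 15, in <module>
ValueError: max() iterable argument is empty
```

Run:
```python
from h import *
from scipy.optimize import least_squares
P=np.array([[.57663,-.00414],[.59757,-.02358],[.60611,-.05119],[.59951,-.07886]])
th=np.radians([-60,-30,0,30])
f=lambda v:(v[:2]+.055*np.c_[np.cos(v[2]-th),np.sin(v[2]-th)]-P).ravel()
s=least_squares(f,[.55,-.05,0]); print(s.x,s.fun)
im,d,C=look('wrist'); c,R,p=C
v,u=np.mgrid[:480,:640]; X=(np.stack([(u-c['cx'])/c['fx'],(v-c['cy'])/c['fy'],np.ones_like(u)],-1)*d[...,None])@R.T+p
for n,(a,b) in dict(dial=(220,300),top=(300,340),btn=(248,397)).items(): print(n,X[b,a])
m=(abs(X[...,2]-X[300,220,2])<.004)&(np.hypot(X[...,0]-s.x[0],X[...,1]-s.x[1])<.06)
Q=X[m][:,:2]; (e,r)=cv2.minEnclosingCircle(Q.astype(np.float32)); print('dial',e,r,Q.mean(0),X[m][:,2].mean(),m.sum())
yaw=s.x[2]; print('pred btn',s.x[:2]+.135*np.array([np.sin(yaw),-np.cos(yaw)]))
```

```text
[ 0.55096203 -0.05291066  0.03528402] [ 1.34635811e-04 -1.98799209e-04  2.36721149e-05 -1.67497098e-04
 -1.82202254e-04  2.19559324e-04  2.38904722e-05  1.46735803e-04]
dial [ 0.53831098 -0.06983221  0.08711639]
top [ 0.60876662 -0.12894304  0.06181549]
btn [ 0.55592749 -0.18273317  0.08223513]
dial (0.5515011548995972, -0.05217188969254494) 0.04663795605301857 [ 0.55222626 -0.04926576] 0.08697529449052604 7415
pred btn [ 0.55572438 -0.18782663]
```

Call:
jog_arm(deltas=[[0, 0, 0, 0, 0, 0, 0], [0, 0, 0, 0, 0, 0, 0], [0, 0, 0, -0.88, -0.76, 1.7, 0], [0, 0, 0, -0.88, -0.76, 1.7, 0], [0, 0, 0, -0.88, -0.76, 1.7, 0], [0, 0, 0, -0.88, -0.76, 1.7, 0], [0, 0, 0, -0.88, -0.76, 1.7, 0], [0, 0, 0, -0.88, -0.76, 1.7, 0], [0, 0, 0, 0, 0, 0, 0], [0, 0, 0, 0, 0, 0, 0], [0, 0, 0, 0, 0, 0, 0], [0, 0, 0, 0, 0, 0, 0]], grip_force=40)

```text
t: 1.2
tool_pos: [0.5808, -0.0526, 0.1532]
tool_rot: [2.219, 2.22, 0.003]
contact_force: [0.0, 0.4, -0.3]
opening: 0.0005
```

Run:
```python
from h import *
look('wrist','wrist2.png')
o=ctrl.get_obs();print(o['t'],o['tool_pos'],o['contact_force'],o['opening'])
```

```text
1.25 [ 0.58072681 -0.05255067  0.15313253] [ 0.3897018   0.19240776 -0.42804351] -0.0003550223311775798
```

View pics/wrist2.png

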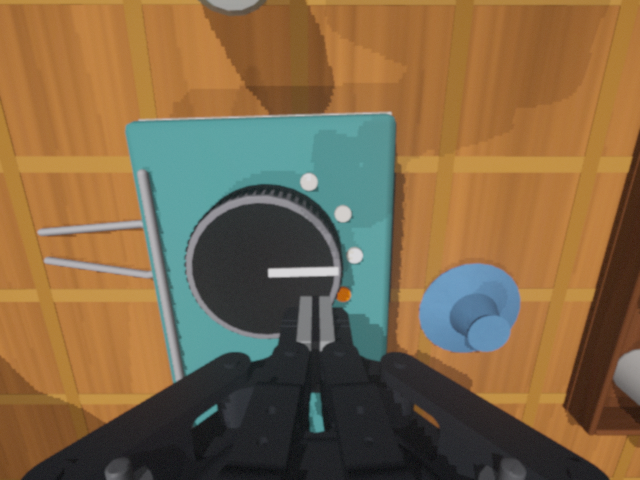

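The jaws are shut and sit over the +x side of the dial. The line still points at the middle stud, and the orange stud is at (344,295). I'll go down onto the dial face.

Call:
jog_arm(deltas=[[0, 0, 0, 0, -0.17, 1.4, 0], [0, 0, 0, 0, 0, 1.4, 0], [0, 0, 0, 0, 0, 1.0, 0], [0, 0, 0, 0, 0, 0.4, 0], [0, 0, 0, 0, 0, 0.2, 0], [0, 0, 0, 0, 0, 0.2, 0], [0, 0, 0, 0, 0, 0, 0], [0, 0, 0, 0, 0, 0, 0]])

```text
t: 1.92
tool_pos: [0.5768, -0.0525, 0.1054]
tool_rot: [-2.219, -2.22, 0.003]
contact_force: [-5.2, 0.4, 5.1]
opening: 0.0004
```

Call:
jog_arm(deltas=[[0, 0, 0, 0, 0, 0.1, 0], [0, 0, 0, 0, 0, 0, 0], [0, 0, 0, 0, 0, 0, 0]])

```text
t: 2.17
tool_pos: [0.577, -0.0526, 0.1048]
tool_rot: [-2.22, -2.22, 0.002]
contact_force: [-5.8, 1.2, 6.1]
opening: 0.0002
```

Call:
jog_arm(deltas=[[0, 0, 0, 0, 0, -1.0, 0], [0, 0, 0, 0, 0, 0, 0], [0, 0, 0, 0, 0, 0, 0]])

```text
t: 2.42
tool_pos: [0.5786, -0.0531, 0.1154]
tool_rot: [2.22, 2.22, 0.002]
contact_force: [0.0, -0.4, -0.4]
opening: -0.0002
```

Call:
jog_arm(deltas=[[0, 0, 0, 0, 0.1, 0, 0], [0, 0, 0, 0, 0, 0.4, 0], [0, 0, 0, 0, 0, 0.3, 0], [0, 0, 0, 0, 0, 0.2, 0], [0, 0, 0, 0, 0, 0.1, 0], [0, 0, 0, 0, 0, 0, 0], [0, 0, 0, 0, 0, 0, 0]])

```text
t: 3.0
tool_pos: [0.579, -0.0529, 0.105]
tool_rot: [2.221, 2.221, 0.0]
contact_force: [-2.5, 0.1, 5.0]
opening: -0.0001
```

Call:
jog_arm(deltas=[[0, 0, 0, 0, 0, 0.07, 0], [0, 0, 0.0436, -0.122, -0.003, 0, 0], [0, 0, 0.0436, -0.122, -0.003, 0, 0], [0, 0, 0.0436, -0.122, -0.003, 0, 0], [0, 0, 0.0436, -0.122, -0.003, 0, 0], [0, 0, 0.0436, -0.122, -0.003, 0, 0], [0, 0, 0.0436, -0.122, -0.003, 0, 0], [0, 0, 0, 0, 0, 0, 0]])

```text
t: 3.67
tool_pos: [0.5778, -0.0601, 0.1045]
tool_rot: [-2.494, -1.911, 0.0]
contact_force: [-2.7, 0.2, 7.6]
opening: 0.0002
```

Call:
jog_arm(deltas=[[0, 0, 0.0436, -0.122, -0.003, 0, 0], [0, 0, 0.0436, -0.122, -0.003, 0, 0], [0, 0, 0.0436, -0.122, -0.003, 0, 0], [0, 0, 0.0436, -0.122, -0.003, 0, 0], [0, 0, 0.0436, -0.122, -0.003, 0, 0], [0, 0, 0.0436, -0.122, -0.003, 0, 0], [0, 0, 0, 0, 0, 0, 0], [0, 0, 0, 0, 0, 0, 0]])

```text
t: 4.33
tool_pos: [0.5749, -0.0667, 0.1044]
tool_rot: [-2.72, -1.571, 0.001]
contact_force: [-2.6, 1.5, 7.6]
opening: -0.0001
```

Run:
```python
from h import *
look('wrist','wrist3.png')
```

```text
(no output)
```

View pics/wrist3.png

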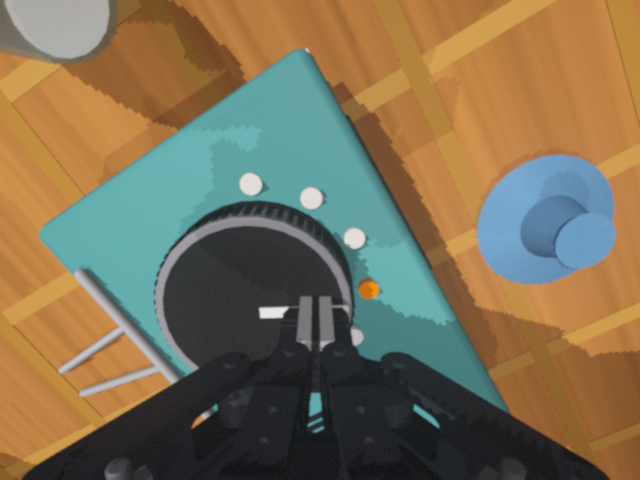

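The dial turned with the fingertip, and the line is horizontal in the view, close to the orange stud. I'll lift off and check.

Call:
jog_arm(deltas=[[0, 0, 0, 0, 0, -0.5, 0], [0, 0, 0, 0, 0, -1.5, 0], [0, 0, 0, 0, 0, -2, 0], [0, 0, 0, 0, 0, -2, 0], [0, 0, 0, 0, 0, 0, 0], [0, 0, 0, 0, 0, 0, 0], [0, 0, 0, 0, 0, 0, 0], [0, 0, 0, 0, 0, 0, 0]])

```text
t: 5.05
tool_pos: [0.5738, -0.0665, 0.1616]
tool_rot: [-2.718, -1.57, 0.004]
contact_force: [-0.6, -0.1, -0.2]
opening: 0.0002
```

Run:
```python
from h import *
im,d,C=look('wrist','wrist4.png')
o=ctrl.get_obs();print(o['tool_pos'],o['contact_force'])
```

```text
[ 0.57386218 -0.06652527  0.1616081 ] [ 1.42819478 -0.42807784 -0.27778916]
```

View pics/wrist4.png

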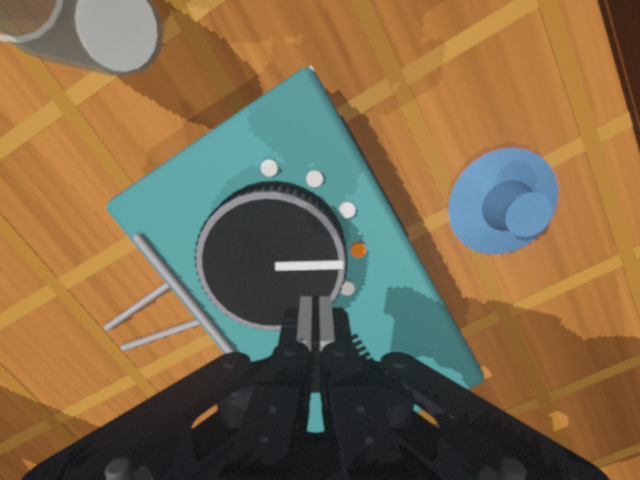

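The tips are off the dial. The line runs from (277,266) to (343,265) and the orange stud is at (358,250). I'll check the angle with parallax taken out, and work out the way to the button.

Run:
```python
from h import *
im,d,C=look('wrist')
(s,r),a,_=blob(im,(5,150,120),(18,255,255),(345,235,375,265)); S=ray(C,*s,.0615)
_,_,c=blob(im,(0,0,170),(180,60,255),(270,257,342,275))
x=c[:,0,0]; P=[ray(C,*c[abs(x-q)<=3,0].mean(0),.086) for q in (285,335)]
D=P[1]-P[0]; cen=np.array([.551,-.0528]); n=D[:2]/np.linalg.norm(D[:2])
print('stud',S,'line',P,'angle',np.degrees(np.arctan2(n[1],n[0])),'stud angle',np.degrees(np.arctan2(*(S[:2]-cen)[::-1])),'dist',np.hypot(*(cen+.055*n-S[:2])), np.hypot(*(S[:2]-cen)))
```

```text
stud [ 0.59937962 -0.07888115  0.0615    ] line [array([ 0.55839292, -0.05687338,  0.086     ]), array([ 0.5847199 , -0.07126777,  0.086     ])] angle -28.667826434663485 stud angle -28.328832380813935 dist 0.00032751790428249485 0.05496193021537695
```

The dial is set: 0.3 mm from the stud and off the fingers. I'll rotate back and move over the button.

Call:
jog_arm(deltas=[[0, 0, -0.0873, 0, 0, 0, 0], [0, 0, -0.0873, 0, 0, 0, 0], [0, 0, -0.0873, 0, 0, 0, 0], [0, 0, -0.0873, 0, 0, 0, 0], [0, 0, -0.0873, 0, 0, 0, 0], [0, 0, -0.0873, 0, 0, 0, 0], [0, 0, 0, -2.5, -0.4, 0, 0], [0, 0, 0, -2.5, -0.4, 0, 0], [0, 0, 0, -2.5, -0.4, 0, 0], [0, 0, 0, -2.5, -0.4, 0, 0], [0, 0, 0, -2.0, -0.2, 0, 0], [0, 0, 0, 0, 0, 0, 0]])

```text
t: 6.15
tool_pos: [0.5562, -0.1898, 0.1627]
tool_rot: [-2.224, -2.218, 0.002]
contact_force: [-0.6, -0.6, -0.1]
opening: 0.0002
```

Call:
jog_arm(deltas=[[0, 0, 0, 0, 0, 0, 0], [0, 0, 0, 0, 0, 0, 0]])

```text
t: 6.32
tool_pos: [0.5567, -0.1861, 0.1628]
tool_rot: [-2.22, -2.221, 0.0]
contact_force: [0.2, 0.4, 0.3]
opening: 0.0002
```

Run:
```python
from h import *
o=ctrl.get_obs();im,d,C=look('wrist','wrist5.png'); print(o['tool_pos'],C[2])
(g,r),a,_=blob(im,(50,100,40),(75,255,255)); print('green',g,r,a,ray(C,*g,.0822))
im,d,C=look('scene'); m=im[200:270,200:260]
(g,r),a,_=blob(im,(50,100,40),(75,255,255),(205,210,245,250)); print('scene',g,r,a,ray(C,*g,.0822))
```

```text
[ 0.5566901  -0.18614262  0.16283913] [ 0.5564521  -0.1042481   0.28446575]
green (312.2272644042969, 262.1181945800781) 23.59886932373047 1617.5 [ 0.55470693 -0.18516388  0.0822    ]
scene (226.75, 229.625) 5.427173614501953 75.5 [ 0.55861418 -0.18515728  0.0822    ]
```

View pics/wrist5.png

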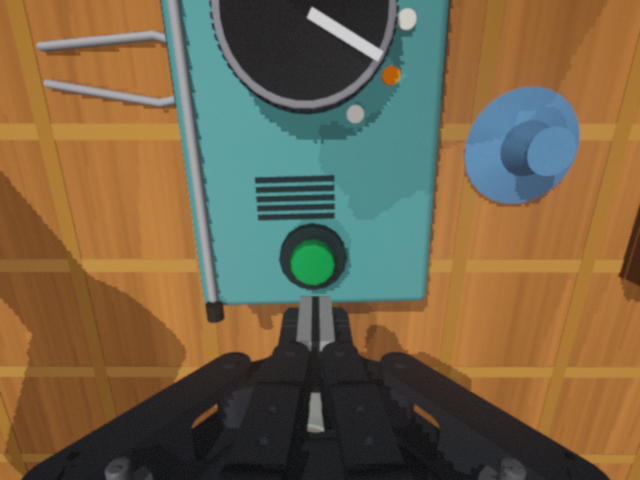

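The line points at the orange stud (391,75), and the green button at (312,262) is under the tool to within 1–2 mm. I'll press it in small steps.

Call:
jog_arm(deltas=[[0, 0, 0, 0, -0.1, 1.5, 0], [0, 0, 0, 0, 0, 1.5, 0], [0, 0, 0, 0, 0, 1.5, 0], [0, 0, 0, 0, 0, 0.9, 0], [0, 0, 0, 0, 0, 0.3, 0], [0, 0, 0, 0, 0, 0.2, 0], [0, 0, 0, 0, 0, 0.2, 0], [0, 0, 0, 0, 0, 0, 0], [0, 0, 0, 0, 0, 0, 0], [0, 0, 0, 0, 0, 0, 0]])

```text
t: 7.25
tool_pos: [0.5566, -0.1869, 0.1036]
tool_rot: [2.22, 2.221, 0.001]
contact_force: [-0.4, 1.4, 3.2]
opening: -0.0003
```

Call:
jog_arm(deltas=[[0, 0, 0, 0, 0, 0.15, 0], [0, 0, 0, 0, 0, 0.15, 0], [0, 0, 0, 0, 0, 0, 0], [0, 0, 0, 0, 0, 0, 0]])

```text
t: 7.58
tool_pos: [0.5566, -0.187, 0.1003]
tool_rot: [2.22, 2.221, 0.001]
contact_force: [1.6, 1.4, 3.5]
opening: 0.0003
```

Call:
jog_arm(deltas=[[0, 0, 0, 0, 0, 0.1, 0], [0, 0, 0, 0, 0, 0.1, 0], [0, 0, 0, 0, 0, 0, 0], [0, 0, 0, 0, 0, 0, 0]])

```text
t: 7.92
tool_pos: [0.5566, -0.187, 0.0981]
tool_rot: [2.22, 2.221, 0.001]
contact_force: [2.0, 1.2, 5.6]
opening: -0.0003
```

Call:
jog_arm(deltas=[[0, 0, 0, 0, 0, 0.1, 0], [0, 0, 0, 0, 0, 0.05, 0], [0, 0, 0, 0, 0, 0, 0], [0, 0, 0, 0, 0, 0, 0]])

```text
t: 8.25
tool_pos: [0.5567, -0.187, 0.098]
tool_rot: [2.22, 2.221, 0.001]
contact_force: [-0.3, 1.8, 10.4]
opening: 0.0005
```

The button is at its rigid stop, with 10 N and about 6 mm of travel. I'll release it and retreat.

Call:
jog_arm(deltas=[[0, 0, 0, 0, 0, -0.5, 0], [0, 0, 0, 0, 0, -1, 0], [0, 0, 0, 0, 0, -2, 0], [0, 0, 0, 0, 0, -2, 0], [0, 0, 0, 0, 0, -2, 0], [0, 0, 0, 0, 0, -2, 0], [0, 0, 0, 0, 0, 0, 0], [0, 0, 0, 0, 0, 0, 0], [0, 0, 0, 0, 0, 0, 0], [0, 0, 0, 0, 0, 0, 0]])

```text
t: 9.08
tool_pos: [0.5547, -0.1863, 0.1887]
tool_rot: [-2.218, -2.219, 0.002]
contact_force: [-0.8, 1.4, -0.8]
opening: 0.0
```

Run:
```python
from h import *
o=ctrl.get_obs();im,d,C=look('wrist','wrist6.png'); print(o['tool_pos'],o['contact_force'],o['t'])
(g,r),a,_=blob(im,(50,100,40),(75,255,255),(270,180,370,300)); c,R,p=C;u,v=g
print(g,'button z',(p+R@np.array([(u-c['cx'])/c['fx'],(v-c['cy'])/c['fy'],1])*d[int(v),int(u)]))
```

```text
[ 0.55470917 -0.18630703  0.18871989] [-0.80440964  1.44954558 -0.76668946] 9.0833
(316.0714416503906, 248.2142791748047) button z [ 0.55485123 -0.18526858  0.08259094]
```

View pics/wrist6.png

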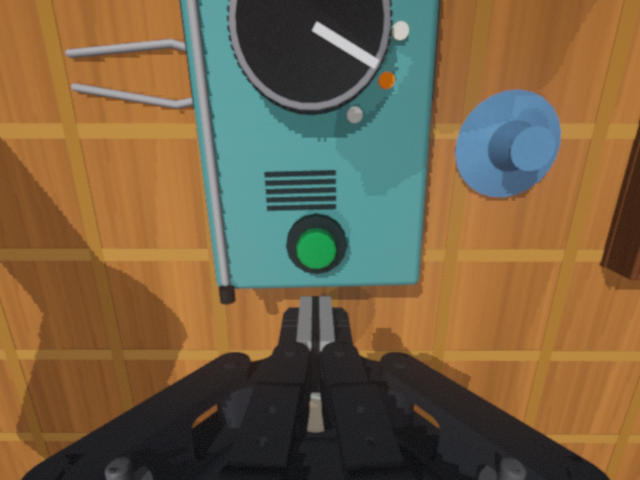

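The line still points at the orange stud (387,80). The button at (316,248) is back out at 82.6 mm, the same as before the press. The arm is clear, so I'll hand the job in.

```bash
python3 -c "from h import *; print(ctrl.finish_job())"
```

```text
the job is handed in; nothing more can be done
None
```

The radio is set to the orange stud and was then switched on, and I handed the job in at about 9 s of robot time; it gave no verdict.

- **Dial:** I turned it 30° clockwise with the shut fingertips at about 7.6 N. With the fingers off it, the pointer measured 0.3 mm from the orange stud. It was still pointing there by eye in the last picture.
- **Button:** I pressed it after the dial was set, to its rigid stop at about 10 N. The total travel was about 6 mm, but I judged that from force and tool height, because the button's travel isn't measured directly. Afterwards its top was back at 82.6 mm, within 0.4 mm of the 82.2 mm measured before the press.
- **Rest of the shelf:** In the wrist views the tongue scraper and incense holder had not visibly moved. I did not re-measure the jars, basin, cup or bottle.
- **One disagreement:** On the first touch the dial pushed sideways with 5–6 N, so I lifted off and pressed again, which brought it down to 2.5 N before turning.

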